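# Start a contact test on an angle offcut

## Task

Lay the wider of the two loose aluminium angle offcuts over the tester's angled brass saddle, nested crest on crest with its legs flat on the saddle's and covering the saddle's whole length, and let go of it. Then start the test: press the large membrane key with the fingers, firmly enough to trip it and for about half a second, without forcing it, and take the hand away. Leave the small round keys alone and the narrow offcut where it lies.

Things in the scene. Friction and masses are not known exactly. Their poses are not given: they have to be found in the camera images.
- wide_angle: Aluminium angle offcut, an inverted V, crest up: 60 mm long, legs 32 mm wide, 4 mm thick, 25.5 mm high, 45 mm wide over the legs, about 70 g. Origin: mid-length under the crest, level with the leg edges (on the bench). y along the crest, z up; inside of crest 19.8 mm above origin. Take it from above by its flat ends (60 mm apart), tips about 6 mm above the leg edges; the sloping legs slip.
- narrow_angle: The other loose aluminium angle offcut: 60 mm long, legs only 20 mm wide and 4 mm thick, 17 mm high and 28 mm wide over the legs, standing likewise. Origin and axes as for the wide one. To be left where it lies. The two may have changed sides.
- tester: Grey bench tester, fixed: base plate 100 mm deep (x) by 250 mm wide (y), 10 mm thick; brass saddle on its left (+y) half, console 43 mm high with keypad and display on its right half (y -125 to -20 mm). Origin: centre of its underside on the bench; x points to its rear (display side), y to its left, z up.
- saddle_seat (a point): Where the wide angle's origin lies once nested (tester's axes). The brass saddle is a fixed inverted V along y, 40 mm long, legs 34 mm wide at 45 degrees; its crest is 43 mm above the bench, 19.8 mm above this point, which is 13.2 mm above the base plate at mid-length. A nested angle overhangs 10 mm at each end, with room for fingers; the console wall is 75 mm off towards -y.
- large_key: Start key: the large oblong grey membrane key on the console, 28 mm (x) by 38 mm (y), pressed straight down. Origin: centre of its top, 47 mm above the bench, 3 mm proud of the keypad. Nearly no travel: it gives from 3 N, trips at 6 N (1 mm down), is on its stop at 9 N (2 mm down) and is overloaded at 35 N. It must feel more than 6 N for 0.25 s.
- small_key_front: Small round grey key, 14 mm in diameter, about 61 mm from the large key's centre, to the right (-y) and nearer the front. Origin: centre of its top. Not to be pressed.
- small_key_back: Small round grey key, 14 mm in diameter, about 61 mm from the large key's centre, to the right (-y) and nearer the display. Origin: centre of its top. Not to be pressed.
Things that resemble listed ones, but are neither listed nor needed, are in the scene too. Leave any black or purple look-alike of the wide_angle alone.

How it is judged:
By the outcome, as a careful person would: the job done as asked, in the order asked, and still so for the second after the job is handed in, with the robot touching nothing.
It also fails if it takes over 48 s, if anything falls off the work surface, if the arm or the gripper's body presses on something with over 40 N, if the wrist force passes 120 N, or if a joint passes its speed limit or range.

## Robot

A 7-joint arm with a two-finger parallel gripper is mounted at the origin on a cart in front of the work surface, level with it; the furniture and walls round the work are solid. World frame = base frame: x ahead of the robot, y to its left, z up, the work surface at z = 0. Lengths are in m, angles in rad, forces in N, time in s.
With the tool pointing down it reaches from about 0.425 to 0.875 m from the base axis. Payload 4.7 kg.
Tool frame: the origin (TCP) lies on the centre line of the jaws, within the pads' length; the fingertips stand 14 mm ahead of it and the grasp point (between the pads) lies 5 mm behind it; z points along the fingers, y is the line along which they close (so a half turn about z gives the same grasp; the last joint's range is limited). The gripper opens to 87 mm and grips with 3 to 60 N. Pads are 19 mm wide; open, the fingers measure 117 mm over their backs; the gripper's body (75 mm by 190 mm) begins 51 mm behind the grasp point.
Start: joints at [1.337, 0.321, -0.07, 1.45, 0.023, 1.371, -0.057], TCP at [0.159, -0.63, 0.237] pointing down, gripper open.
Joint ranges: [-2.86, 2.86], [-0.3, 2.09], [-1.38, 1.24], [0.06, 2.45], [-1.56, 4.7], [0.09, 2.05], [-2.69, 2.69]. Speed limits (rad/s): [2.57, 2.57, 3.14, 3.14, 3.14, 3.14, 3.14].

## Interface

Orientations are given as a rotation vector (axis times angle).
In Python, from bench import * gives the robot as it stands.
- The arm moves only by the shell command python3 -m jog 'ROWS' [FORCE]. ROWS is JSON, a list of rows, each an object of numbers: "claw": the finger opening in mm, from 0 to 87; "dx", "dy", "dz": the shift along the tool's x, y, z in mm; "spin": the turn about the tool's z in degrees. In form: [{"claw": .., "dx": .., "dy": .., "dz": .., "spin": ..}, ...]. A call has 1 to 20 rows; each row is the pose to reach, as a shift and turn from the pose commanded when the call began, along the tool's axes at that moment; what a row does not reach only later rows make up. A row lasts 1/12 s, in which the tool goes at most 41.7 mm and 7.16 degrees, less where a joint would pass 70% of its speed; a pose out of reach is approached as far as the arm can. A call with a gripper value outside its range is refused whole. The fingers move at their own pace and stop on an object; FORCE is the grip in N (left out, the last holds). Time passes only in rows, so rows that repeat a pose let the fingers close. It gives the time, the measured TCP pose, the force, the opening and the grip force at its end, in the units of the state.
- get_state(): the state, without advancing time (a new reading comes with each control period).
- get_image(name): name is "scene" or "top"; returns a dict with "frame" (420x560x3 uint8, red, green, blue), "depth" (420x560 float32, m along the optical axis (not along the pixel's ray), 0 where there is no reading), "K" (3x3 intrinsics, pixels), "distortion" ([k1, k2, p1, p2, k3] as OpenCV has them; the pictures are not rectified), "T" (4x4, takes a point from camera to world coordinates). Camera axes: x right, y down, z forward; pixel columns grow to the right and rows downward; lengths in m; the calibration is good to about 2 mm. A picture is of the moment at which its call begins.
- close_job(): hands the job in; it is judged then, once.
The state is a dict: "time": time; "joint_positions": joint angles; "qd": joint speeds; "joint_torque": joint torques, N m; "position": TCP position; "tool_rot": TCP orientation; "ft_force": force on the tool from outside, world axes, zero at the start; "torque": the same for the moment, N m; "grip_width": opening from 0.0 (shut) to 1.0 (fully open); "grip_force": force on a finger pad.
Only numpy, scipy, OpenCV 4.12 (cv2) and the standard library are available. Lean on these libraries where they do the work, as an engineer would, in place of code of your own. Each camera call takes 0.05 s, during which the arm holds its last target. There are 200 camera calls.

## Working session

There is one attempt and no reset: what is moved stays moved. The work goes in short steps, Python scripts to look and compute and a shell command to move; the robot and the scene stay as the last step left them, time stands still between calls to the robot, and variables do not carry over. Pictures are saved under pics/ and viewed, at most 10 in all, crops included, and the job is handed in when it is done.

```bash
mkdir -p pics; ls; cat > h.py <<'E'
from bench import *
import numpy as np, cv2
from scipy.spatial.transform import Rotation as R
def grab(n):
    im=get_image(n); np.savez('%s.npz'%n,**{k:np.array(im[k]) for k in("frame","depth","K","distortion","T")}); return im
def cloud(im):
    h,w=im["depth"].shape
    u,v=np.meshgrid(np.arange(w),np.arange(h))
    p=cv2.undistortPoints(np.stack([u,v],-1).reshape(-1,1,2).astype(float),np.array(im["K"]),np.array(im["distortion"])).reshape(h,w,2)
    z=im["depth"].astype(float)
    P=np.stack([p[...,0]*z,p[...,1]*z,z],-1)
    T=np.array(im["T"]); W=P@T[:3,:3].T+T[:3,3]; W[z==0]=np.nan
    return W
E
python3 - <<'E'
from h import *
s=get_state(); print(s)
for n in("top","scene"):
    im=grab(n); cv2.imwrite(f'pics/{n}1.png',im["frame"][...,::-1]); print(np.array(im["T"]).round(3).tolist())
E
```

```text
pics
{'time': 0.0, 'joint_positions': array([ 1.33710821,  0.32183907, -0.07008577,  1.4516367 ,  0.02264083,
        1.37078955, -0.05690677]), 'qd': array([-0.00121377, -0.00138017, -0.00078798,  0.00143711, -0.00010435,
       -0.00128327, -0.0002295 ]), 'joint_torque': array([-8.23513310e-04, -4.91282737e+01, -4.04027542e-01, -3.12526989e+01,
       -6.39628479e-02,  4.37894999e-02,  1.86627576e-04]), 'position': array([ 0.15923495, -0.62967049,  0.23547029]), 'tool_rot': array([-3.11567031e+00, -3.88051071e-01,  5.75999071e-04]), 'ft_force': array([-0.29781455, -0.15317364, -0.032503  ]), 'torque': array([-0.02126173, -0.01576753, -0.01638937]), 'grip_force': 0.0, 'grip_width': 1.007082957259022}
[[-0.01, -0.98, 0.197, 0.349], [-1.0, 0.011, 0.005, 0.004], [-0.007, -0.197, -0.98, 1.182], [0.0, 0.0, 0.0, 1.0]]
[[0.923, -0.291, 0.251, 0.331], [-0.385, -0.682, 0.622, -0.551], [-0.009, -0.671, -0.742, 0.719], [0.0, 0.0, 0.0, 1.0]]
```

View pics/top1.png

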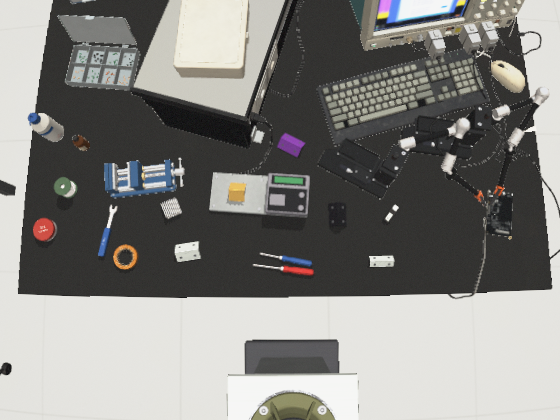

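View pics/scene1.png

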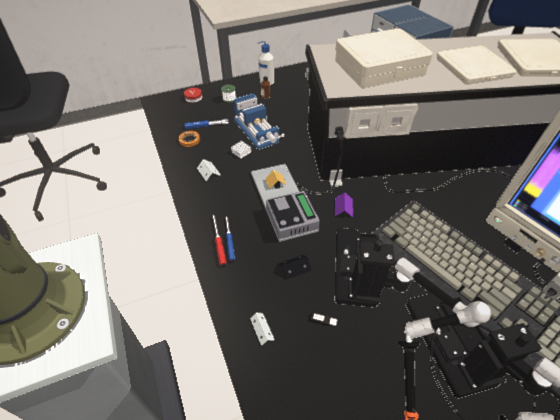

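The top view shows two white/aluminium angles at about (188,251) and (381,261). The tester is at (260,193), with the saddle at (236,191) and the keypad at (287,195). Next I'll measure them.

```bash
cat > m.py <<'E'
from h import *
import sys
ims={n:np.load(f'{n}.npz') for n in("top","scene")}
C={n:cloud(ims[n]) for n in ims}
def box(n,r,zmin):
    u0,u1,v0,v1=r; W=C[n][v0:v1,u0:u1].reshape(-1,3); return W[W[:,2]>zmin]
for name,n,r in(("L","top",(168,208,236,268)),("R","top",(362,402,248,275)),("L","scene",(192,222,154,184)),("R","scene",(245,278,308,348))):
    P=box(n,r,0.006); rc=cv2.minAreaRect((P[:,:2]*1000).astype(np.float32))
    print(name,n,len(P),"c",np.round(rc[0],1),"size",np.round(rc[1],1),"ang",round(rc[2],1),"zmax",P[:,2].max().round(4),"bench z",np.nanmedian(C[n][r[2]:r[3],r[0]:r[1]][:,:4,2]).round(4))
for n,r in(("top",(200,320,165,225)),("scene",(245,325,160,245))):
    P=box(n,r,0.005); rc=cv2.minAreaRect((P[:,:2]*1000).astype(np.float32)); print("tester",n,rc, P[:,2].max())
im=ims["top"]["frame"][...,::-1]
a=cv2.resize(im[165:225,200:320],None,fx=6,fy=6,interpolation=cv2.INTER_CUBIC)[:360]
b=cv2.resize(im[236:268,168:208],None,fx=6,fy=6,interpolation=cv2.INTER_CUBIC)
c=cv2.resize(im[245:277,362:402],None,fx=6,fy=6,interpolation=cv2.INTER_CUBIC)
out=np.zeros((360+192,720,3),np.uint8); out[:360]=a; out[360:,:240]=b; out[360:,260:500]=c
cv2.imwrite('pics/crop1.png',out)
E
python3 m.py
```

```text
L top 364 c [454.  262.9] size [73.  72.4] ang 3.2 zmax 0.029 bench z 0.0002
R top 218 c [ 429.8 -222.3] size [91.  34.9] ang 88.8 zmax 0.0208 bench z 0.0005
L scene 222 c [453.3 256.7] size [40.4 62.7] ang 8.5 zmax 0.028 bench z 0.0005
R scene 343 c [ 425.2 -226.2] size [61.  25.4] ang 88.5 zmax 0.0191 bench z 0.0006
tester top ((598.6707763671875, 78.27894592285156), (304.2370910644531, 154.12034606933594), 89.40354919433594) 0.05276020759674793
tester scene ((640.3199462890625, 73.70884704589844), (252.63198852539062, 186.35997009277344), 85.2339096069336) 0.07300128734079314
```

View pics/crop1.png

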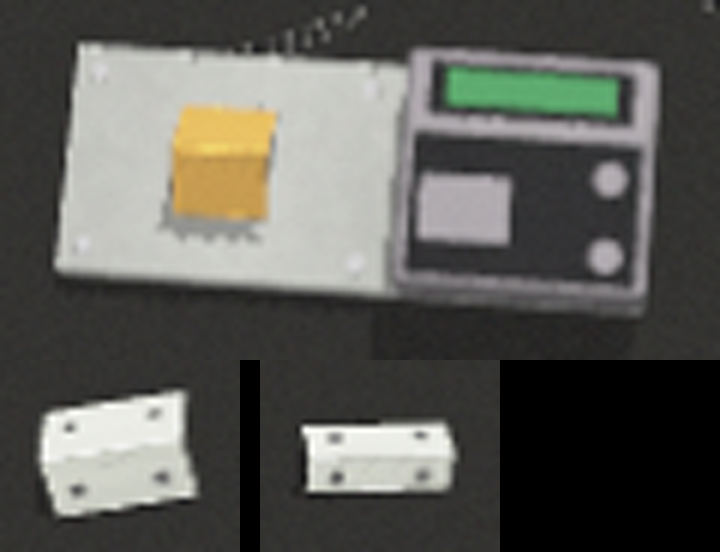

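The left piece is the wide angle. Its ridge is at z≈26 mm and it is wider in the image. I'll fit silhouettes for precision.

```bash
cat > fit.py <<'E'
from h import *
from scipy.optimize import minimize
def proj(im,P):
    T=im["T"]; Pc=(P-T[:3,3])@T[:3,:3]
    return cv2.projectPoints(Pc,np.zeros(3),np.zeros(3),im["K"],im["distortion"])[0].reshape(-1,2)
def hull(im,parts,p):
    # parts: list of (N,3) local points, z absolute
    c,s=np.cos(p[2]),np.sin(p[2]); out=[]
    for L in parts:
        W=np.c_[p[0]+c*L[:,0]-s*L[:,1],p[1]+s*L[:,0]+c*L[:,1],L[:,2]]
        out.append(proj(im,W))
    return out
def render(im,parts,p,r,S=8):
    u0,u1,v0,v1=r; m=np.zeros(((v1-v0)*S,(u1-u0)*S),np.uint8)
    for q in hull(im,parts,p):
        h=cv2.convexHull(((q-[u0,v0]+0.5)*S-0.5).astype(np.float32)); cv2.fillPoly(m,[np.round(h*16).astype(np.int32)],255,shift=4)
    return cv2.resize(m,(u1-u0,v1-v0),interpolation=cv2.INTER_AREA)/255.
def fit(im,parts,mask,r,p0,fixyaw=None):
    u0,u1,v0,v1=r; M=mask[v0:v1,u0:u1]
    f=lambda q:np.sum((render(im,parts,[q[0]/1e3,q[1]/1e3,q[2]/50 if fixyaw is None else fixyaw],r)-M)**2)
    q0=np.array([p0[0]*1e3,p0[1]*1e3,p0[2]*50]);best=None
    for k in range(3):
        sx=np.array([q0]+[q0+d for d in np.eye(3)*[6,6,6]])
        o=minimize(f,q0,method="Nelder-Mead",options=dict(initial_simplex=sx,xatol=.02,fatol=.001)); q0=o.x
    return o.x[0],o.x[1],np.degrees(o.x[2]/50) if fixyaw is None else np.degrees(fixyaw),o.fun,M.sum()
def V(L,hw,ztop,drop,zin=None): # crest + outer edges (+ lower edges)
    pts=[[0,y,ztop] for y in(-L/2,L/2)]+[[s*hw,y,ztop-drop] for s in(-1,1) for y in(-L/2,L/2)]
    parts=[]
    for s in(-1,1):
        q=[[0,y,ztop] for y in(-L/2,L/2)]+[[s*hw,y,ztop-drop] for y in(-L/2,L/2)]
        if zin is not None: q+=[[s*(hw-.00283),y,zin] for y in(-L/2,L/2)]+[[0,y,ztop-.00566] for y in(-L/2,L/2)]
        parts.append(np.array(q))
    return parts
def Bx(x0,x1,y0,y1,z0,z1): return np.array([[x,y,z] for x in(x0,x1) for y in(y0,y1) for z in(z0,z1)])
def soft(g,lo,hi): return np.clip((g.astype(float)-lo)/(hi-lo),0,1)
def wide(zo=0.): return V(.06,.0226,.0255+zo,.0226,zo)
saddle=V(.04,.024,.043,.024)
tester=[Bx(-.05,.05,-.125,.125,0,.01),Bx(-.05,.05,-.125,-.02,0,.043)]
key=[Bx(-.014,.014,-.019,.019,.047,.047)]
E
cat > m2.py <<'E'
from fit import *
I={n:np.load(f'{n}.npz') for n in("top","scene")}
for n,rw,rs,rt in(("top",(165,212,232,272),(222,252,176,208),(200,322,162,228)),("scene",(190,226,150,190),(258,292,162,192),None)):
    im=I[n]; f=im["frame"].astype(float); mx=f.max(2); sat=(f.max(2)-f.min(2))
    print(n,"wide",np.round(fit(im,wide(),soft(mx,45,150),rw,(.454,.26,.1)),2))
    print(n,"saddle",np.round(fit(im,saddle,soft(sat,25,90),rs,(.6,.12,-.03)),2))
    if rt:
        print("bg",np.median(mx[170:175,205:210]),np.median(mx[185:205,215:220]))
        print(n,"tester",np.round(fit(im,tester,soft(mx,40,100),rt,(.6,.07,-.03)),2))
        m=soft(mx,60,140); print(n,"key",np.round(fit(im,key,m,(266,288,191,208),(.58,.01,-.03)),2))
E
python3 m2.py
```

```text
top wide [454.78 260.13   8.56   8.78 528.34]
top saddle [603.14 134.28  -5.4    2.74 289.51]
bg 51.0 198.0
top tester [ 598.93   79.45   -4.67  537.97 4191.75]
top key [576.64  33.55  -2.88  35.42 216.94]
scene wide [454.44 260.06   8.12   9.46 357.44]
scene saddle [602.75 131.82  -5.67   3.98 202.49]
```

```bash
cat > m3.py <<'E'
from fit import *
im=np.load('top.npz'); f=im["frame"].astype(float); mx=f.max(2)
m=soft(mx,90,160); b=(m>.4).astype(np.uint8); b[:165]=0;b[228:]=0;b[:,:200]=0;b[:,322:]=0
b=cv2.morphologyEx(b,cv2.MORPH_OPEN,np.ones((3,3)))
cs,_=cv2.findContours(b,cv2.RETR_EXTERNAL,cv2.CHAIN_APPROX_NONE); c=max(cs,key=cv2.contourArea)
g=np.zeros_like(b); cv2.drawContours(g,[c],-1,1,-1); print(g.sum())
print("tester",np.round(fit(im,tester,g.astype(float),(200,322,162,228),(.6,.07,-.09)),2))
k=m.copy(); r=(269,287,192,207); print("key",np.round(fit(im,key,soft(mx,60,150),r,(.585,.025,-.09),),2), np.round(fit(im,key,soft(mx,60,150),r,(.58,.025,-.09),-.09),2))
# ray through centre
def ray(uv,z):
    p=cv2.undistortPoints(np.array([[uv]],float),im["K"],im["distortion"])[0,0]; d=im["T"][:3,:3]@[p[0],p[1],1]; o=im["T"][:3,3]; return o+d*(z-o[2])/d[2]
print(ray((277.3,199.6),.047), ray((200+610/6,165+180/6),.047),ray((200+604/6,165+256/6),.047))
W=cloud(im); print(np.nanmedian(W[196:203,273:282].reshape(-1,3),0))
E
python3 m3.py
```

```text
2253
tester [ 599.17   89.     -5.63 1689.3  2253.  ]
key [576.5   33.4   -3.65   0.74 175.87] [576.71  33.47  -5.16   1.23 175.87]
[0.57567594 0.03224071 0.047     ] [ 0.58652797 -0.02769384  0.047     ] [ 0.5549348  -0.02473878  0.047     ]
[0.5772133  0.03296555 0.04707711]
```

```bash
cat > go.py <<'E'
from h import *
import sys
# go.py x y z(mm TCP) jawline_deg(world, direction of tool y)
s=get_state(); p=s["position"]*1e3; M=R.from_rotvec(s["tool_rot"]).as_matrix()
t=np.array(list(map(float,sys.argv[1:4]))); d=M.T@(t-p)
yaw=np.degrees(np.arctan2(M[1,1],M[0,1])); w=float(sys.argv[4])-yaw; w=(w+90)%180-90
print("pos",p.round(1),"zaxis",M[:,2].round(4),"yawY",yaw.round(2),"d",d.round(1),"spin",round(-w,2),"F",s["ft_force"].round(1),"q7",s["joint_positions"][6].round(2))
E
python3 go.py 454.6 260.1 120 98.3; python3 go.py 500 -300 237 98.3; python3 go.py 454.6 260.1 237 98.3
python3 - <<'E'
from h import *
W=np.concatenate([cloud(np.load(f'{n}.npz')).reshape(-1,3) for n in("top","scene")]); W=W[np.isfinite(W).all(1)]
path=[(.159,-.63),(.5,-.3),(.455,.26),(.603,.133)]
for a,b in zip(path,path[1:]):
    for t in np.linspace(0,1,8):
        c=np.array(a)*(1-t)+np.array(b)*t; m=np.linalg.norm(W[:,:2]-c,axis=1)<.13
        print(c.round(2),W[m,2].max().round(3) if m.any() else None,end='; ')
E
```

```text
pos [ 159.2 -629.7  235.6] zaxis [-5.0e-04  1.6e-03 -1.0e+00] yawY -75.8 d [ 504.6 -790.   116.9] spin 5.9 F [-0.2 -0.5 -0.2] q7 -0.06
pos [ 159.2 -629.7  235.6] zaxis [-5.0e-04  1.6e-03 -1.0e+00] yawY -75.8 d [ 411.2 -236.1   -1.1] spin 5.9 F [-0.2 -0.5 -0.2] q7 -0.06
pos [ 159.2 -629.7  235.6] zaxis [-5.0e-04  1.6e-03 -1.0e+00] yawY -75.8 d [ 5.046e+02 -7.902e+02 -1.000e-01] spin 5.9 F [-0.2 -0.5 -0.2] q7 -0.06
[ 0.16 -0.63] -0.742; [ 0.21 -0.58] -0.743; [ 0.26 -0.54] 0.007; [ 0.31 -0.49] 0.011; [ 0.35 -0.44] 0.011; [ 0.4  -0.39] 0.011; [ 0.45 -0.35] 0.021; [ 0.5 -0.3] 0.161; [ 0.5 -0.3] 0.161; [ 0.49 -0.22] 0.161; [ 0.49 -0.14] 0.05; [ 0.48 -0.06] 0.053; [0.47 0.02] 0.053; [0.47 0.1 ] 0.053; [0.46 0.18] 0.029; [0.46 0.26] 0.029; [0.46 0.26] 0.029; [0.48 0.24] 0.029; [0.5  0.22] 0.045; [0.52 0.21] 0.05; [0.54 0.19] 0.05; [0.56 0.17] 0.053; [0.58 0.15] 0.248; [0.6  0.13] 0.266;
```

```bash
python3 -m jog '[{"claw":87,"dx":400,"dy":-250,"dz":0,"spin":6},{"claw":87,"dx":400,"dy":-250,"dz":0,"spin":6},{"claw":87,"dx":400,"dy":-250,"dz":0,"spin":6},{"claw":87,"dx":400,"dy":-250,"dz":0,"spin":6},{"claw":87,"dx":400,"dy":-250,"dz":0,"spin":6},{"claw":87,"dx":400,"dy":-250,"dz":0,"spin":6},{"claw":87,"dx":400,"dy":-250,"dz":0,"spin":6},{"claw":87,"dx":400,"dy":-250,"dz":0,"spin":6},{"claw":87,"dx":400,"dy":-250,"dz":0,"spin":6},{"claw":87,"dx":400,"dy":-250,"dz":0,"spin":6},{"claw":87,"dx":400,"dy":-250,"dz":0,"spin":6},{"claw":87,"dx":505,"dy":-790,"dz":0,"spin":6},{"claw":87,"dx":505,"dy":-790,"dz":0,"spin":6},{"claw":87,"dx":505,"dy":-790,"dz":0,"spin":6},{"claw":87,"dx":505,"dy":-790,"dz":0,"spin":6},{"claw":87,"dx":505,"dy":-790,"dz":0,"spin":6},{"claw":87,"dx":505,"dy":-790,"dz":0,"spin":6},{"claw":87,"dx":505,"dy":-790,"dz":0,"spin":6},{"claw":87,"dx":505,"dy":-790,"dz":0,"spin":6},{"claw":87,"dx":505,"dy":-790,"dz":0,"spin":6}]'; python3 go.py 454.6 260.1 100 98.3
```

```text
time: 1.77
position: [0.4615, 0.0772, 0.2364]
tool_rot: [3.133, 0.224, 0.0]
ft_force: [2.6, -0.4, -0.5]
grip_width: 1.002
grip_force: 0.0
pos [461.5  77.2 236.4] zaxis [ 1.e-04 -8.e-04 -1.e+00] yawY -81.82 d [  19.2 -182.1  136.2] spin -0.12 F [ 2.6 -0.4 -0.5] q7 -1.61
```

```bash
python3 -m jog '[{"claw":87,"dx":15,"dy":-150,"dz":100,"spin":0},{"claw":87,"dx":15,"dy":-150,"dz":100,"spin":0},{"claw":87,"dx":15,"dy":-150,"dz":100,"spin":0},{"claw":87,"dx":15,"dy":-150,"dz":100,"spin":0},{"claw":87,"dx":15,"dy":-150,"dz":100,"spin":0},{"claw":87,"dx":15,"dy":-150,"dz":100,"spin":0},{"claw":87,"dx":15,"dy":-150,"dz":100,"spin":0},{"claw":87,"dx":15,"dy":-150,"dz":100,"spin":0},{"claw":87,"dx":15,"dy":-150,"dz":100,"spin":0}]'; python3 go.py 454.6 260.1 60 98.3
```

```text
time: 2.52
position: [0.4568, 0.2244, 0.1372]
tool_rot: [3.133, 0.22, 0.002]
ft_force: [0.1, -0.8, 0.4]
grip_width: 0.999
grip_force: 0.0
pos [456.8 224.4 137.2] zaxis [ 1.5e-03 -8.0e-04 -1.0e+00] yawY -81.96 d [  2.7 -35.7  77.2] spin -0.26 F [ 0.1 -0.8  0.4] q7 -2.06
```

```bash
python3 -m jog '[{"claw":87,"dx":3,"dy":-36,"dz":77,"spin":0},{"claw":87,"dx":3,"dy":-36,"dz":77,"spin":0},{"claw":87,"dx":3,"dy":-36,"dz":77,"spin":0},{"claw":87,"dx":3,"dy":-36,"dz":77,"spin":0},{"claw":87,"dx":3,"dy":-36,"dz":77,"spin":0},{"claw":87,"dx":3,"dy":-36,"dz":77,"spin":0}]'; python3 go.py 454.6 260.1 20 98.3
python3 - <<'E'
from h import *
fr=[]
for n,r in(("top",(140,230,215,285)),("scene",(165,255,120,190))):
    im=grab(n); fr.append(cv2.resize(im["frame"][r[2]:r[3],r[0]:r[1],::-1],(400*1,311),interpolation=cv2.INTER_CUBIC))
cv2.imwrite('pics/pre.png',np.hstack(fr))
E
```

```text
time: 3.02
position: [0.4556, 0.2613, 0.0617]
tool_rot: [3.134, 0.221, 0.006]
ft_force: [0.4, -0.1, 0.8]
grip_width: 0.998
grip_force: 0.0
pos [455.6 261.3  61.7] zaxis [ 4.e-03  1.e-04 -1.e+00] yawY -81.92 d [-1.4  1.1 41.7] spin -0.22 F [ 0.4 -0.1  0.8] q7 -2.24
```

View pics/pre.png

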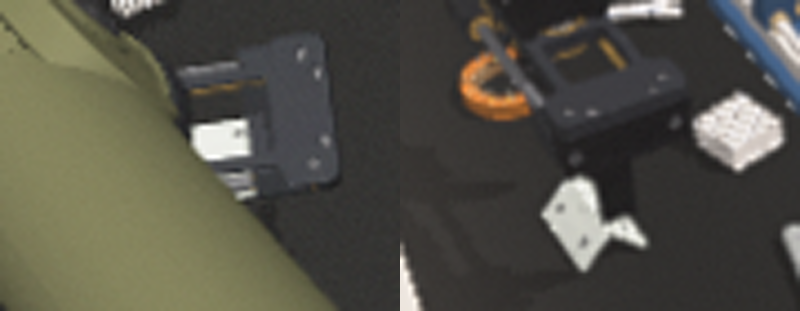

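The top view (left half) shows the angle centred between the jaws. The scene view (right half) shows the right finger just past its near end. I'll descend now.

```bash
python3 -m jog '[{"claw":87,"dx":-1,"dy":1,"dz":20,"spin":0},{"claw":87,"dx":-1,"dy":1,"dz":40,"spin":0},{"claw":87,"dx":-1,"dy":1,"dz":41,"spin":0},{"claw":87,"dx":-1,"dy":1,"dz":41,"spin":0},{"claw":87,"dx":-1,"dy":1,"dz":41,"spin":0}]'; python3 go.py 454.6 260.1 20 98.3
```

```text
time: 3.53
position: [0.4536, 0.2611, 0.0199]
tool_rot: [-3.133, -0.224, -0.003]
ft_force: [-0.3, 1.0, -0.4]
grip_width: 1.002
grip_force: 0.0
pos [453.6 261.1  19.9] zaxis [ 1.9e-03  5.0e-04 -1.0e+00] yawY -81.83 d [ 0.8  1.1 -0.1] spin -0.13 F [-0.3  1.  -0.4] q7 -2.28
```

```bash
python3 -m jog '[{"claw":62,"dx":1,"dy":1},{"claw":62,"dx":1,"dy":1},{"claw":62,"dx":1,"dy":1},{"claw":62,"dx":1,"dy":1},{"claw":50,"dx":1,"dy":1},{"claw":50,"dx":1,"dy":1},{"claw":50,"dx":1,"dy":1},{"claw":50,"dx":1,"dy":1},{"claw":50,"dx":1,"dy":1},{"claw":50,"dx":1,"dy":1}]' 25; python3 go.py 454.6 260.1 100 98.3
```

```text
pos [453.6 261.1  19.9] zaxis [ 1.9e-03  5.0e-04 -1.0e+00] yawY -81.83 d [  1.    1.1 -80.1] spin -0.13 F [-0.3  1.  -0.4] q7 -2.28$[0]: bad value
```

```bash
python3 -m jog '[{"claw":62,"dx":1,"dy":1,"dz":0,"spin":0},{"claw":62,"dx":1,"dy":1,"dz":0,"spin":0},{"claw":62,"dx":1,"dy":1,"dz":0,"spin":0},{"claw":62,"dx":1,"dy":1,"dz":0,"spin":0},{"claw":50,"dx":1,"dy":1,"dz":0,"spin":0},{"claw":50,"dx":1,"dy":1,"dz":0,"spin":0},{"claw":50,"dx":1,"dy":1,"dz":0,"spin":0},{"claw":50,"dx":1,"dy":1,"dz":0,"spin":0},{"claw":50,"dx":1,"dy":1,"dz":0,"spin":0},{"claw":50,"dx":1,"dy":1,"dz":0,"spin":0}]' 25; python3 go.py 454.6 260.1 100 98.3
```

```text
time: 4.37
position: [0.4539, 0.2601, 0.0186]
tool_rot: [3.133, 0.225, 0.0]
ft_force: [-0.9, -1.1, 1.7]
grip_width: 0.685
grip_force: 25.0
pos [453.9 260.1  18.6] zaxis [ 2.e-04 -1.e-04 -1.e+00] yawY -81.8 d [  0.7   0.1 -81.4] spin -0.1 F [-0.9 -1.1  1.7] q7 -2.28
```

```bash
python3 -m jog '[{"claw":50,"dx":0,"dy":0,"dz":-20,"spin":0},{"claw":50,"dx":0,"dy":0,"dz":-50,"spin":0},{"claw":50,"dx":0,"dy":0,"dz":-85,"spin":0},{"claw":50,"dx":0,"dy":0,"dz":-85,"spin":0},{"claw":50,"dx":0,"dy":0,"dz":-85,"spin":0}]'; python3 go.py 602.2 133.1 103 84.6
```

```text
time: 4.78
position: [0.4551, 0.2607, 0.1051]
tool_rot: [-3.133, -0.224, -0.006]
ft_force: [0.7, -0.2, -1.7]
grip_width: 0.684
grip_force: 25.0
pos [455.1 260.7 105.1] zaxis [ 3.8e-03  9.0e-04 -1.0e+00] yawY -81.81 d [127.5 147.3   2.6] spin 13.59 F [ 0.7 -0.2 -1.7] q7 -2.19
```

```bash
python3 -m jog '[{"claw":50,"dx":20,"dy":23,"dz":0,"spin":2},{"claw":50,"dx":45,"dy":52,"dz":0,"spin":5},{"claw":50,"dx":70,"dy":81,"dz":0,"spin":8},{"claw":50,"dx":95,"dy":110,"dz":0,"spin":11},{"claw":50,"dx":115,"dy":133,"dz":0,"spin":13.6},{"claw":50,"dx":127.5,"dy":147.3,"dz":0,"spin":13.6},{"claw":50,"dx":127.5,"dy":147.3,"dz":0,"spin":13.6},{"claw":50,"dx":127.5,"dy":147.3,"dz":0,"spin":13.6},{"claw":50,"dx":127.5,"dy":147.3,"dz":0,"spin":13.6}]'; python3 go.py 602.2 133.1 103 84.6
cat > look.py <<'E'
from h import *
import sys
fr=[]
for n,r in(("top",(195,285,155,225)),("scene",(220,310,130,200))):
    im=grab(n); fr.append(cv2.resize(im["frame"][r[2]:r[3],r[0]:r[1],::-1],(400*1,311),interpolation=cv2.INTER_CUBIC))
cv2.imwrite(sys.argv[1],np.hstack(fr))
E
python3 look.py pics/hover.png
```

```text
time: 5.53
position: [0.5993, 0.1335, 0.1019]
tool_rot: [-3.138, 0.146, 0.005]
ft_force: [-0.6, -0.2, -0.4]
grip_width: 0.682
grip_force: 25.0
pos [599.3 133.5 101.9] zaxis [-3.2e-03  5.0e-04 -1.0e+00] yawY -95.32 d [ 2.9  0.1 -1.1] spin 0.08 F [-0.6 -0.2 -0.4] q7 -2.15
```

View pics/hover.png

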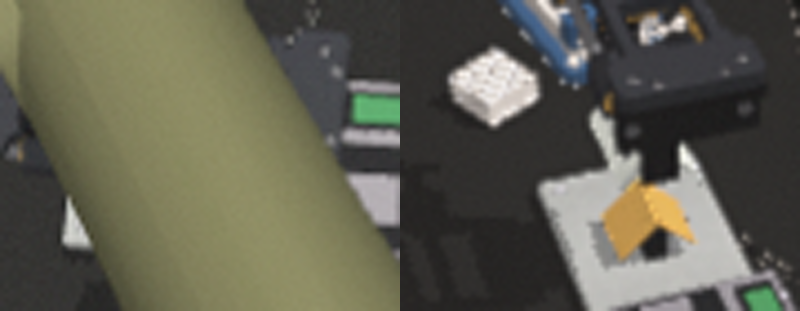

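The scene view shows the angle held above the brass saddle at crop pixel (650,215), aligned with its crest. I'll lower it.

```bash
python3 -m jog '[{"claw":50,"dx":2,"dy":0,"dz":15,"spin":0},{"claw":50,"dx":2,"dy":0,"dz":30,"spin":0},{"claw":50,"dx":2,"dy":0,"dz":40,"spin":0},{"claw":50,"dx":2,"dy":0,"dz":44,"spin":0},{"claw":50,"dx":2,"dy":0,"dz":44,"spin":0},{"claw":50,"dx":2,"dy":0,"dz":44,"spin":0},{"claw":50,"dx":2,"dy":0,"dz":44,"spin":0}]'; python3 go.py 602.2 133.1 41.8 84.6; python3 go.py 602.2 133.1 41.8 84.6
python3 - <<'E'
from h import *
q=[]
for i in range(4):
    get_image("scene"); s=get_state(); q.append(s["position"]*1e3); print(q[-1].round(1), s["ft_force"].round(1))
E
```

```text
time: 6.22
position: [0.6034, 0.1325, 0.0599]
tool_rot: [-3.138, 0.148, -0.001]
ft_force: [0.7, 0.4, -0.4]
grip_width: 0.681
grip_force: 25.0
pos [603.4 132.5  59.9] zaxis [ 7.e-04  2.e-04 -1.e+00] yawY -95.39 d [-1.3 -0.5 18.1] spin 0.01 F [ 0.7  0.4 -0.4] q7 -2.18
pos [603.4 132.5  59.9] zaxis [ 7.e-04  2.e-04 -1.e+00] yawY -95.39 d [-1.3 -0.5 18.1] spin 0.01 F [ 0.7  0.4 -0.4] q7 -2.18
[603.6 132.5  60.2] [-0.4 -0.4 -0.4]
[603.6 132.4  60.2] [-0.1 -1.  -0.9]
[603.5 132.4  60.2] [ 0.4  1.2 -0.1]
[603.5 132.3  60.1] [ 0.3  0.7 -1.2]
```

```bash
python3 -m jog '[{"claw":50,"dx":-0.7,"dy":0,"dz":8,"spin":0},{"claw":50,"dx":-0.7,"dy":0,"dz":12,"spin":0},{"claw":50,"dx":-0.7,"dy":0,"dz":14,"spin":0},{"claw":50,"dx":-0.7,"dy":0,"dz":15,"spin":0},{"claw":50,"dx":-0.7,"dy":0,"dz":16,"spin":0},{"claw":50,"dx":-0.7,"dy":0,"dz":16,"spin":0},{"claw":50,"dx":-0.7,"dy":0,"dz":16,"spin":0}]'; python3 -m jog '[{"claw":50,"dx":0,"dy":0,"dz":0.7,"spin":0},{"claw":50,"dx":0,"dy":0,"dz":1.4,"spin":0},{"claw":50,"dx":0,"dy":0,"dz":1.4,"spin":0}]';python3 go.py 602.2 133.1 41.8 84.6;
```

```text
time: 7.0
position: [0.6024, 0.1324, 0.0435]
tool_rot: [-3.138, 0.148, -0.0]
ft_force: [0.1, -0.0, -0.2]
grip_width: 0.684
grip_force: 25.0
time: 7.25
position: [0.6024, 0.1324, 0.0423]
tool_rot: [3.138, -0.148, 0.0]
ft_force: [-1.3, -0.1, 0.2]
grip_width: 0.684
grip_force: 25.0
pos [602.4 132.4  42.3] zaxis [ 1.e-04 -1.e-04 -1.e+00] yawY -95.4 d [-0.2 -0.7  0.5] spin 0.0 F [-1.3 -0.1  0.2] q7 -2.19
```

```bash
python3 -m jog '[{"claw":50,"dx":0,"dy":0,"dz":0.6,"spin":0},{"claw":50,"dx":0,"dy":0,"dz":0.6,"spin":0},{"claw":50,"dx":0,"dy":0,"dz":0.6,"spin":0}]'; python3 -m jog '[{"claw":50,"dx":0,"dy":0,"dz":0.6,"spin":0},{"claw":50,"dx":0,"dy":0,"dz":0.6,"spin":0},{"claw":50,"dx":0,"dy":0,"dz":0.6,"spin":0}]'
```

```text
time: 7.5
position: [0.6024, 0.1324, 0.0422]
tool_rot: [3.138, -0.148, 0.0]
ft_force: [-3.5, -0.2, 5.1]
grip_width: 0.681
grip_force: 25.0
time: 7.75
position: [0.6025, 0.1324, 0.0422]
tool_rot: [3.137, -0.148, 0.001]
ft_force: [-3.8, -1.4, 10.1]
grip_width: 0.682
grip_force: 25.0
```

```bash
python3 -m jog '[{"claw":50,"dx":0,"dy":0,"dz":0.6,"spin":0},{"claw":50,"dx":0,"dy":0,"dz":0.6,"spin":0},{"claw":50,"dx":0,"dy":0,"dz":0.6,"spin":0}]'
```

```text
time: 8.0
position: [0.6025, 0.1324, 0.0421]
tool_rot: [3.137, -0.148, 0.001]
ft_force: [-5.2, -2.1, 12.0]
grip_width: 0.685
grip_force: 25.0
```

It is seated: z stopped at 42.2 mm and Fz is rising. I'll release and rise.

```bash
python3 -m jog '[{"claw":64,"dx":0,"dy":0,"dz":-0.8,"spin":0},{"claw":66,"dx":0,"dy":0,"dz":-0.8,"spin":0},{"claw":70,"dx":0,"dy":0,"dz":-0.8,"spin":0},{"claw":85,"dx":0,"dy":0,"dz":-0.8,"spin":0},{"claw":85,"dx":0,"dy":0,"dz":-0.8,"spin":0},{"claw":85,"dx":0,"dy":0,"dz":-0.8,"spin":0},{"claw":85,"dx":0,"dy":0,"dz":-0.8,"spin":0}]'; python3 -m jog '[{"claw":85,"dx":0,"dy":0,"dz":-10,"spin":0},{"claw":85,"dx":0,"dy":0,"dz":-25,"spin":0},{"claw":85,"dx":0,"dy":0,"dz":-55,"spin":0},{"claw":85,"dx":0,"dy":0,"dz":-80,"spin":0},{"claw":85,"dx":0,"dy":0,"dz":-80,"spin":0},{"claw":85,"dx":0,"dy":0,"dz":-80,"spin":0}]'; python3 look.py pics/rel.png; python3 go.py 576.6 33.4 100 84.6
```

```text
time: 8.58
position: [0.6022, 0.1323, 0.0409]
tool_rot: [3.138, -0.148, -0.001]
ft_force: [-0.7, 0.2, 0.5]
grip_width: 0.956
grip_force: 0.0
time: 9.08
position: [0.6041, 0.133, 0.1246]
tool_rot: [-3.137, 0.148, -0.009]
ft_force: [-1.3, 0.6, -0.4]
grip_width: 0.979
grip_force: 0.0
pos [602.3 132.1 121.6] zaxis [ 4.e-04 -5.e-04 -1.e+00] yawY -95.4 d [-16.3 100.7  21.6] spin -0.0 F [-0.3  0.3 -1.2] q7 -2.14
```

View pics/rel.png

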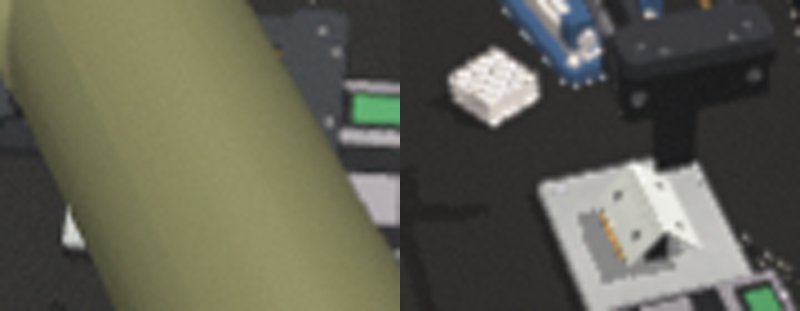

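The angle is nested on the saddle, with only a thin brass leg edge showing at crop pixel (610,235). Next I'll close the fingers and move over the key.

```bash
python3 -m jog '[{"claw":0,"dx":-5,"dy":30,"dz":0,"spin":0},{"claw":0,"dx":-10,"dy":65,"dz":0,"spin":0},{"claw":0,"dx":-16.3,"dy":100.7,"dz":10,"spin":0},{"claw":0,"dx":-16.3,"dy":100.7,"dz":30,"spin":0},{"claw":0,"dx":-16.3,"dy":100.7,"dz":40,"spin":0},{"claw":0,"dx":-16.3,"dy":100.7,"dz":42,"spin":0},{"claw":0,"dx":-16.3,"dy":100.7,"dz":42,"spin":0},{"claw":0,"dx":-16.3,"dy":100.7,"dz":42,"spin":0},{"claw":0,"dx":-16.3,"dy":100.7,"dz":42,"spin":0},{"claw":0,"dx":-16.3,"dy":100.7,"dz":42,"spin":0}]'; python3 go.py 576.6 33.4 63 84.6
sed -i 's/(220,310,130,200)/(245,335,175,245)/' look.py; python3 look.py pics/key.png;python3 go.py 576.6 33.4 61 84.6
```

```text
time: 10.02
position: [0.5773, 0.0349, 0.08]
tool_rot: [-3.138, 0.145, -0.002]
ft_force: [0.5, 0.6, -0.1]
grip_width: 0.301
grip_force: 0.0
pos [577.3  34.9  80. ] zaxis [ 1.4e-03  3.0e-04 -1.0e+00] yawY -95.3 d [-0.6  1.5 17. ] spin 0.1 F [ 0.5  0.6 -0.1] q7 -1.98
pos [577.1  34.3  79.7] zaxis [ 0.001  0.    -1.   ] yawY -95.34 d [-0.4  1.  18.7] spin 0.06 F [-0.5 -1.  -0.7] q7 -1.98
```

View pics/key.png

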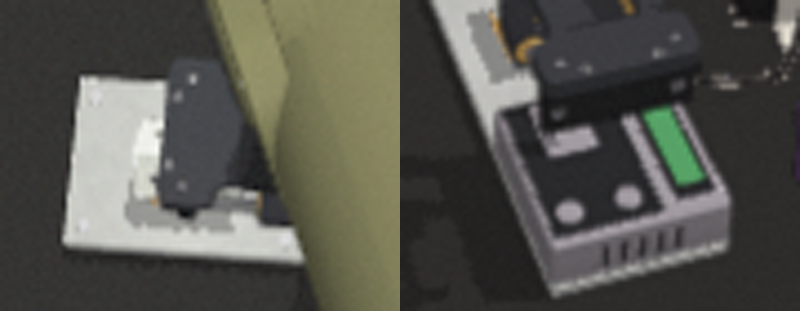

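The fingers are above the large key (crop pixel 565,135) and clear of the small keys at (570,210) and (628,197). I'll finish closing and descend to just above it.

```bash
python3 -m jog '[{"claw":0,"dx":-0.4,"dy":1,"dz":0,"spin":0},{"claw":0,"dx":-0.4,"dy":1,"dz":0,"spin":0},{"claw":0,"dx":-0.4,"dy":1,"dz":0,"spin":0},{"claw":0,"dx":-0.4,"dy":1,"dz":0,"spin":0},{"claw":0,"dx":-0.4,"dy":1,"dz":0,"spin":0},{"claw":0,"dx":-0.4,"dy":1,"dz":8,"spin":0},{"claw":0,"dx":-0.4,"dy":1,"dz":14,"spin":0},{"claw":0,"dx":-0.4,"dy":1,"dz":16,"spin":0},{"claw":0,"dx":-0.4,"dy":1,"dz":16,"spin":0},{"claw":0,"dx":-0.4,"dy":1,"dz":16,"spin":0},{"claw":0,"dx":-0.4,"dy":1,"dz":16,"spin":0}]' 10; python3 go.py 576.6 33.4 61 84.6
```

```text
time: 11.03
position: [0.5762, 0.0328, 0.0631]
tool_rot: [-3.138, 0.148, 0.0]
ft_force: [-0.4, -0.2, 0.9]
grip_width: 0.005
grip_force: 0.0
pos [576.2  32.8  63.1] zaxis [-0.e+00  1.e-04 -1.e+00] yawY -95.4 d [ 0.4 -0.7  2.1] spin 0.0 F [-0.4 -0.2  0.9] q7 -1.99
```

```bash
python3 -m jog '[{"claw":0,"dx":0.3,"dy":-0.5,"dz":1.2,"spin":0},{"claw":0,"dx":0.3,"dy":-0.5,"dz":1.2,"spin":0},{"claw":0,"dx":0.3,"dy":-0.5,"dz":1.2,"spin":0}]'; python3 -m jog '[{"claw":0,"dx":0,"dy":0,"dz":0.5,"spin":0},{"claw":0,"dx":0,"dy":0,"dz":0.5,"spin":0},{"claw":0,"dx":0,"dy":0,"dz":0.5,"spin":0}]'
```

```text
time: 11.28
position: [0.5765, 0.0332, 0.062]
tool_rot: [3.138, -0.148, 0.0]
ft_force: [0.7, 0.9, -0.3]
grip_width: 0.005
grip_force: 0.0
time: 11.53
position: [0.5765, 0.0331, 0.0615]
tool_rot: [3.138, -0.148, 0.0]
ft_force: [0.6, -0.3, -0.0]
grip_width: 0.005
grip_force: 0.0
```

```bash
python3 -m jog '[{"claw":0,"dx":0,"dy":0,"dz":2,"spin":0},{"claw":0,"dx":0,"dy":0,"dz":4,"spin":0},{"claw":0,"dx":0,"dy":0,"dz":4,"spin":0}]'
```

```text
time: 11.78
position: [0.5766, 0.0331, 0.0592]
tool_rot: [3.137, -0.148, -0.0]
ft_force: [-5.6, -0.8, 13.2]
grip_width: 0.005
grip_force: 6.7
```

```bash
python3 -m jog '[{"claw":0,"dx":0,"dy":0,"dz":0,"spin":0},{"claw":0,"dx":0,"dy":0,"dz":0,"spin":0},{"claw":0,"dx":0,"dy":0,"dz":0,"spin":0},{"claw":0,"dx":0,"dy":0,"dz":0,"spin":0}]'
```

```text
time: 12.12
position: [0.5766, 0.0331, 0.0592]
tool_rot: [3.137, -0.148, 0.0]
ft_force: [-5.1, -0.0, 13.2]
grip_width: 0.004
grip_force: 6.3
```

```bash
python3 -m jog '[{"claw":0,"dx":0,"dy":0,"dz":-20,"spin":0},{"claw":0,"dx":0,"dy":0,"dz":-50,"spin":0},{"claw":0,"dx":-30,"dy":0,"dz":-90,"spin":0},{"claw":0,"dx":-60,"dy":30,"dz":-120,"spin":0},{"claw":0,"dx":-80,"dy":65,"dz":-120,"spin":0},{"claw":0,"dx":-80,"dy":105,"dz":-120,"spin":0},{"claw":0,"dx":-80,"dy":145,"dz":-120,"spin":0},{"claw":0,"dx":-80,"dy":185,"dz":-120,"spin":0},{"claw":0,"dx":-80,"dy":225,"dz":-120,"spin":0},{"claw":0,"dx":-80,"dy":260,"dz":-120,"spin":0},{"claw":0,"dx":-80,"dy":260,"dz":-120,"spin":0},{"claw":0,"dx":-80,"dy":260,"dz":-120,"spin":0},{"claw":0,"dx":-80,"dy":260,"dz":-120,"spin":0},{"claw":0,"dx":-80,"dy":260,"dz":-120,"spin":0},{"claw":0,"dx":-80,"dy":260,"dz":-120,"spin":0}]'; sed -i 's/(245,335,175,245)/(240,330,160,230)/;s/(195,285,155,225)/(205,325,160,230)/' look.py; python3 look.py pics/end.png
python3 - <<'E'
from fit import *
im=np.load('scene.npz'); mx=im["frame"].astype(float).max(2)
print(fit(im,wide(.0232),soft(mx,190,235),(255,298,158,196),(.603,.132,-.09)))
im=np.load('top.npz'); mx=im["frame"].astype(float).max(2)
print(fit(im,wide(.0232),soft(mx,200,235),(218,258,172,212),(.603,.132,-.09)))
E
```

```text
time: 13.37
position: [0.4729, -0.2164, 0.1775]
tool_rot: [-3.138, 0.143, -0.0]
ft_force: [0.5, 0.2, 0.1]
grip_width: 0.008
grip_force: 0.0
(np.float64(584.7704618198472), np.float64(269.487882944674), np.float64(-56.465553974550296), np.float64(0.0), np.float64(0.0))
(np.float64(614.3259518842401), np.float64(132.1733630385358), np.float64(-12.89832057027869), np.float64(159.0989939505214), np.float64(400.1428571428571))
```

View pics/end.png

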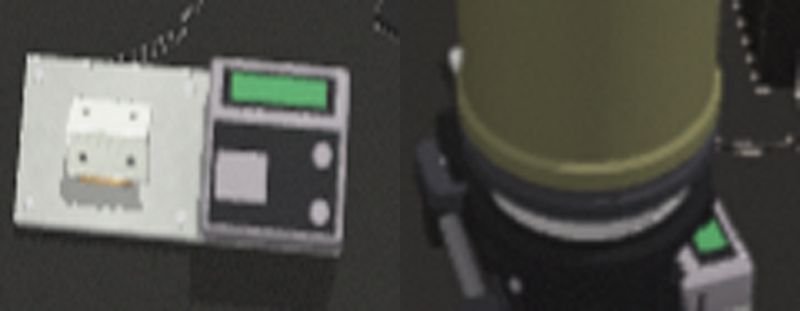

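The final view shows the angle square on the saddle in the left half, with its centre at about column 237.5 against 237 for the saddle. I'll do a depth check before handing in.

```bash
python3 - <<'E'
from h import *
W=cloud(np.load('top.npz'))[170:215,215:260].reshape(-1,3); W=W[W[:,2]>.024]
c,s=np.cos(np.radians(-5.3)),np.sin(np.radians(-5.3)); d=(W[:,:2]-[.603,.1335]); x=d[:,0]*c+d[:,1]*s; y=-d[:,0]*s+d[:,1]*c
m=(abs(y)<.022)&(abs(x)<.019)
from scipy.optimize import least_squares
o=least_squares(lambda p:p[0]-abs(x[m]-p[1]-p[2]*y[m])+p[3]*y[m]-W[m,2],[.0487,0,0,0],loss='soft_l1',f_scale=.002)
print("crest z, x off, yaw err, tilt",o.x.round(4),"y extents",np.percentile(y,[1,99]).round(4))
E
```

```text
crest z, x off, yaw err, tilt [ 0.0482  0.0005 -0.0649 -0.022 ] y extents [-0.03    0.0282]
```

```bash
python3 -c "
from bench import *
print(close_job())"
```

```text
the job is handed in; nothing more can be done
None
```

The wide angle is nested on the saddle and released, the start key was pressed at about 13 N for roughly half a second, the hand was withdrawn clear, and the job was handed in at about 13.5 s; the depth check put the crest at 48.2 mm against 48.7 mm nominal, and the display gave no visible sign that the test started.

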